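# Check two spring jacks on the surface plate

## Task

Before the spring jacks on the surface plate are used, check that two of them move freely: with closed fingertips gently press the plunger with the wide flat disc head about halfway down and let it spring back up, then do the same with the plunger with the round ball head. Do not touch the pointed jack or the plain slim-pin jack, do not pick up, tip or shift any jack, and leave everything else on the bench where it is.

Things in the scene. Friction and masses are not known exactly. Their poses are not given: they have to be found in the camera images.
- plate: fixed dark cast-iron surface plate, 250 (x) x 400 (y) mm; origin at its underside centre on the bench, its top 40 mm above the origin; x and y along its edges
- jack_disc: spring jack: round steel base 54 mm diameter, column about 38 mm diameter to 42 mm above the jack's underside, 0.7 kg, standing loose on the plate. Origin: centre of its underside, z up. Its plunger ends in a flat round disc, 46 mm diameter and 6 mm thick, top 66 mm above the underside when up.
- jack_ball: spring jack: round steel base 54 mm diameter, column about 38 mm diameter to 42 mm above the jack's underside, 0.7 kg, standing loose on the plate. Origin: centre of its underside, z up. Its plunger ends in a ball of 32 mm diameter, top 88 mm above the underside when up.
- jack_cone: spring jack: round steel base 54 mm diameter, column about 38 mm diameter to 42 mm above the jack's underside, 0.7 kg, standing loose on the plate. Origin: centre of its underside, z up. Its plunger ends in an upward pointing slender cone, 16 mm wide at its foot, tip 84 mm above the underside. Leave alone.
- jack_pin: spring jack: round steel base 54 mm diameter, column about 38 mm diameter to 42 mm above the jack's underside, 0.7 kg, standing loose on the plate. Origin: centre of its underside, z up. Its plunger is a plain slim pin, 12 mm diameter, top 72 mm above the underside. Leave alone.
- jack_disc_top (a point): centre of the top of the disc head, where to press; moves with the plunger
- jack_disc_plunger (a joint): how far the disc-headed plunger is pressed straight down: 0 up, 0.014 m fully down. Spring: 2 N to start moving, 5.5 N at 7 mm, 9 N at the hard stop
- jack_ball_top (a point): centre of the top of the ball head, where to press; moves with the plunger
- jack_ball_plunger (a joint): how far the ball-headed plunger is pressed straight down: 0 up, 0.014 m fully down. Spring: 2 N to start moving, 5.5 N at 7 mm, 9 N at the hard stop
- jack_cone_plunger (a joint): plunger of the cone jack, same travel and spring; must stay at 0
- jack_pin_plunger (a joint): plunger of the pin jack, same travel and spring; must stay at 0
- v_block: steel V-block, 44 x 36 mm, 36 high, lying on the surface plate; bystander, leave alone
- bush: steel bush (ring), 38 mm outside, 22 mm hole, 28 high, standing on the surface plate; bystander, leave alone
- angle_block: small L-shaped steel angle block, 40 x 34 mm, 40 high, on the surface plate; bystander, leave alone
- file_flat: wide flat file with a turned wooden handle, 290 mm long, 24 high, lying on the bench left of the plate; bystander, leave alone
- file_narrow: narrow file with a turned wooden handle, 270 mm long, 24 high, lying on the bench right of the plate; bystander, leave alone
- brush: bench brush lying on the bench left of the flat file; bystander, leave alone
- oil_bottle: small oil bottle, 54 mm diameter, 130 high, standing on the bench right of the plate; bystander, leave alone
- hammer: hammer lying on the bench beyond the plate; bystander, leave alone
Not all that is in view belongs to the job. Leave any blue or yellow look-alike of the jack_disc alone.

How it is judged:
By the outcome, as a careful person would: the job done as asked, in the order asked, and still so for the second after the job is handed in, with the robot touching nothing.
It also fails if it takes over 38 s, if anything falls off the work surface, if the arm or the gripper's body presses on something with over 40 N, if the wrist force passes 120 N, or if a joint passes its speed limit or range.

## Robot

A 7-joint arm with a two-finger parallel gripper is mounted at the origin on the work surface. World frame = base frame: x ahead of the robot, y to its left, z up, the work surface at z = 0. Lengths are in mm, angles in rad, forces in N, time in s.
With the tool pointing down it reaches from about 400 to 875 mm from the base axis. Payload 4.4 kg.
Tool frame: the origin (TCP) lies at the very end of the fingers, on their centre line; the grasp point (between the pads) lies 19 mm behind it (ctrl.grasp_offset is the distance from the TCP to the grasp point, in mm); z points along the fingers, y is the line along which they close (so a half turn about z gives the same grasp; the last joint's range is limited). The gripper opens to 85 mm and grips with 20 to 120 N. Pads are 22 mm wide; open, the fingers measure 114 mm over their backs; the gripper's body (76 mm by 85 mm) begins 54 mm behind the grasp point. The pads swing forward as they close: fully open they stand 13 mm farther back than shut.
Start: joints at [-1.246, 0.628, 0.038, 1.517, -0.027, 0.996, -0.02], TCP at [247.581, 601.017, 231.313] pointing down, gripper open.
Joint ranges: [-3.06, 3.06], [-0.37, 2.12], [-1.25, 1.32], [0.18, 2.47], [-1.1, 4.24], [0.23, 1.98], [-2.94, 2.94]. Speed limits (rad/s): [2.57, 2.57, 3.14, 3.14, 3.14, 3.14, 3.14].

## Interface

Orientations are given as [roll, pitch, yaw] about the fixed x, y, z axes, in that order (R = Rz(yaw) Ry(pitch) Rx(roll)).
In Python, from cell import status, cams, ctrl gives the robot as it stands.
- The arm moves only by the tool move_arm, never from a script. Its argument "plan" is a list of rows, each a list of 3 entries, a list of its own where there are three numbers: the shift along the world's x, y, z in mm, then the turn, a rotation vector about the world's x, y, z in degrees, then the opening, from 0 (shut) to 1 (fully open). In form: [[[x, y, z], [wx, wy, wz], gripper], ...]. A call has 1 to 10 rows; each row shifts and turns the commanded pose from where the row before left it; what a row does not reach is not made up. A row lasts 1/8 s, in which the tool goes at most 62.5 mm and 10.7 degrees, less where a joint would pass 70% of its speed; a pose out of reach is approached as far as the arm can. A call with a gripper value outside its range is refused whole. The fingers move at their own pace and stop on an object; the grip force is fixed at half the most. Time passes only in rows, so rows that do not move let the fingers close. It gives the time, the measured TCP pose, the force, the opening and the grip force at its end, in the units of the state.
- status.read_state(): the state, without advancing time (a new reading comes with each control period).
- cams.get_image(name): name is "scene" or "top" or "wrist"; returns the picture (384x512x3 uint8, blue, green, red); there is no depth.
- cams.camera_params(name): a dict with "K" (3x3 intrinsics, pixels), "pose" (4x4, takes a point from camera to world coordinates); the wrist camera has in their place "tool_from_camera" (4x4, takes a point from camera to tool coordinates, whose origin is the TCP and whose axes are the flange's). Camera axes: x right, y down, z forward; pixel columns grow to the right and rows downward; lengths in mm; the calibration is good to about 2 mm. A picture is of the moment at which its call begins: read the wrist's pose just before it. camera_params takes no time and is no camera call.
- ctrl.finish_job(): hands the job in; it is judged then, once.
The state is a dict: "clock": time; "qpos": joint angles; "qd": joint speeds; "tau": joint torques, N m; "eef_pos": TCP position; "tool_rot": TCP orientation; "force": force on the tool from outside, world axes, zero at the start; "torque": the same for the moment, N m; "width": finger opening in mm; "gripper_force": force on a finger pad.
Only numpy, scipy, OpenCV 4.12 (cv2) and the standard library are available. Lean on these libraries where they do the work, as an engineer would, in place of code of your own. Each camera call takes 0.05 s, during which the arm holds its last target. There are 200 camera calls.

## Working session

There is one attempt and no reset: what is moved stays moved. The work goes in short steps, Python scripts to look and compute and a tool call to move; the robot and the scene stay as the last step left them, time stands still between calls to the robot, and variables do not carry over. Pictures are saved under pics/ and viewed, at most 10 in all, crops included, and the job is handed in when it is done.

Besides the shell and the picture viewer there is one more tool, called as name(argument=value, ...) on one line, values as JSON. move_arm: Moves the arm, as the interface text tells. Its arguments: {"type":"object","properties":{"plan":{"type":"array","items":{"type":"array"}}},"required":["plan"]}

```bash
mkdir -p pics
python3 - <<'E'
from cell import status,cams,ctrl
import cv2,numpy as np
for n in("scene","top"):
    cv2.imwrite(f"pics/{n}0.png",cams.get_image(n)); p=cams.camera_params(n); print(n,np.round(p["K"],1).tolist(),np.round(p["pose"],3).tolist())
s=status.read_state();print(s["clock"],s["eef_pos"],s["tool_rot"],s["width"],s["force"])
E
```

```text
scene [[392.0, 0.0, 254.5], [0.0, 392.0, 195.0], [0.0, 0.0, 1.0]] [[0.478, 0.469, -0.742, 1440.994], [0.878, -0.28, 0.388, -391.833], [-0.025, -0.838, -0.546, 723.057], [0.0, 0.0, 0.0, 1.0]]
top [[458.2, 0.0, 245.1], [0.0, 458.2, 195.6], [0.0, 0.0, 1.0]] [[0.013, -0.981, 0.192, 401.055], [-1.0, -0.01, 0.013, 22.283], [-0.01, -0.193, -0.981, 1304.585], [0.0, 0.0, 0.0, 1.0]]
0.1 [247.37506653 600.49196397 230.4911408 ] [-3.13990183e+00  1.59855447e-05  2.75078398e+00] 85.58335668400018 [-0.16093265 -0.01974015  0.82076841]
```

View pics/scene0.png

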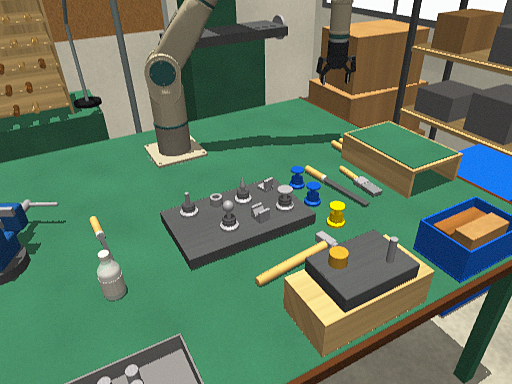

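View pics/top0.png

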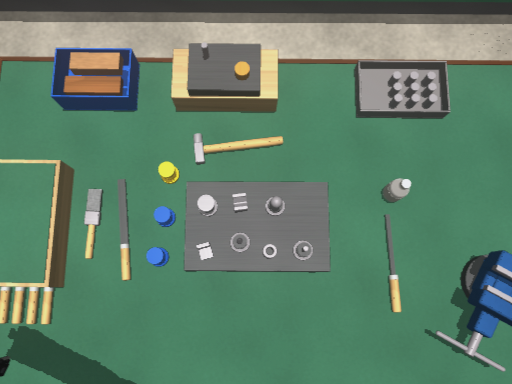

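The top view shows the disc jack at about (206,203), the ball at (276,203), the cone at (240,242) and the pin at (304,250). In the scene view the disc is at (285,190) and the ball at (228,205). I'll enlarge both.

Run:
```python
import cv2,numpy as np
t=cv2.imread("pics/top0.png")[180:270,180:330]; s=cv2.imread("pics/scene0.png")[170:250,170:320]
t=cv2.resize(t,None,fx=5,fy=5,interpolation=2)[:300]; s=cv2.resize(s,None,fx=5,fy=5,interpolation=2)[:300]
cv2.imwrite("pics/c0.png",np.vstack([t,s]))
```

```text
(no output)
```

View pics/c0.png

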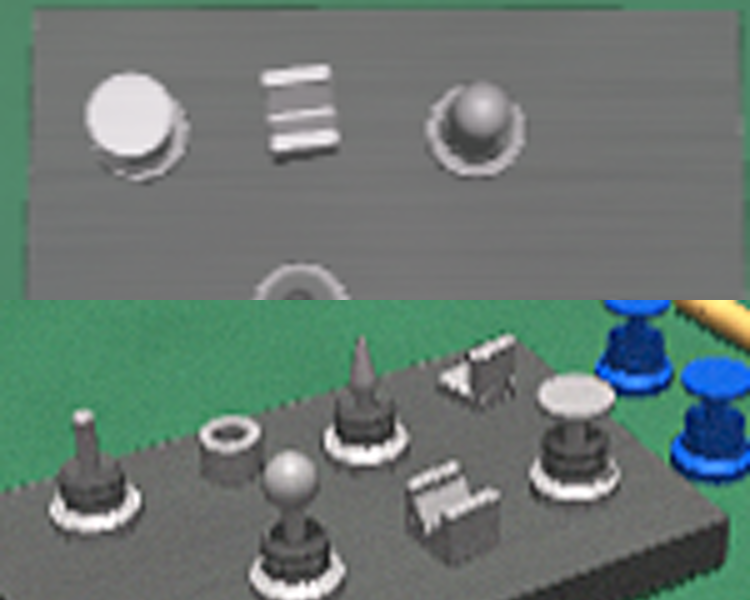

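The crop shows the disc top centre at top (130,115) and scene (576,96), and the ball centre at top (482,109) and scene (291,178), all in crop pixels. Next I triangulate.

```bash
cat > h.py <<'E'
from cell import status,cams,ctrl
import numpy as np
def ray(K,T,uv):
    d=T[:3,:3]@np.linalg.inv(K)@[uv[0],uv[1],1]; return T[:3,3],d/np.linalg.norm(d)
def tri(rs):
    A=sum(np.eye(3)-np.outer(d,d) for o,d in rs); b=sum((np.eye(3)-np.outer(d,d))@o for o,d in rs)
    p=np.linalg.solve(A,b); return p.round(1),[round(float(np.linalg.norm(np.cross(p-o,d))),1) for o,d in rs]
def cam(n):
    p=cams.camera_params(n); return np.array(p["K"]),np.array(p["pose"])
E
python3 - <<'E'
from h import *
f=lambda c,o:((c[0]+.5)/5-.5+o[0],(c[1]+.5)/5-.5+o[1])
for n,a,b in(("disc",(130,115),(576,96)),("ball",(482,109),(291,178))):
    ra=ray(*cam("top"),f(a,(180,180)));rb=ray(*cam("scene"),f(b,(170,170)))
    print(n,tri([ra,rb]))
    for z in (106,112): print(z,[(o+d*(z-o[2])/d[2]).round(1) for o,d in(ra,rb)])
print(np.round(cams.camera_params("wrist")["tool_from_camera"],3),cams.camera_params("wrist")["K"])
E
```

```text
disc (array([616. , 142.1, 104.4]), [0.6, 0.6])
106 [array([616. , 142.5, 106. ]), array([617.9, 140.1, 106. ])]
112 [array([614.9, 141.9, 112. ]), array([625.9, 134.9, 112. ])]
ball (array([619.6, -45. , 113.5]), [0.8, 0.8])
106 [array([621.2, -44.7, 106. ]), array([609.2, -41.4, 106. ])]
112 [array([620.1, -44.4, 112. ]), array([617.3, -44.8, 112. ])]
[[   0.      -0.953   -0.304   79.674]
 [   1.       0.       0.       0.168]
 [  -0.      -0.304    0.953 -142.569]
 [   0.       0.       0.       1.   ]] [[297.08749812   0.         254.87561963]
 [  0.         297.08749812 187.65692661]
 [  0.           0.           1.        ]]
```

move_arm(plan=[[[0, 0, 30], [0, 0, 0], 0], [[35, -45, 0], [0, 0, 0], 0], [[35, -45, 0], [0, 0, 0], 0], [[35, -45, 0], [0, 0, 0], 0], [[35, -45, 0], [0, 0, 0], 0], [[35, -45, 0], [0, 0, 0], 0], [[35, -45, 0], [0, 0, 0], 0], [[35, -45, 0], [0, 0, 0], 0], [[35, -45, 0], [0, 0, 0], 0], [[0, 0, 0], [0, 0, 0], 0]])

```text
clock: 1.35
eef_pos: [530.8, 234.7, 261.0]
tool_rot: [-3.139, 0.003, 2.741]
force: [-0.2, -0.0, 0.1]
width: -0.2
gripper_force: 0.0
```

move_arm(plan=[[[40, -45, -20], [0, 0, 0], 0], [[45, -48, -30], [0, 0, 0], 0], [[0, 0, -31], [0, 0, 0], 0], [[0, 0, 0], [0, 0, 0], 0], [[0, 0, 0], [0, 0, 0], 0]])

```text
clock: 1.98
eef_pos: [605.6, 157.2, 185.5]
tool_rot: [3.14, -0.0, 2.753]
force: [0.5, 0.3, 0.6]
width: -0.2
gripper_force: 0.0
```

Run:
```python
from h import *
import cv2
from scipy.spatial.transform import Rotation as R
s=status.read_state(); im=cams.get_image("wrist"); p=cams.camera_params("wrist")
print(s["eef_pos"],s["tool_rot"],s["force"])
T=np.eye(4);T[:3,:3]=R.from_euler("xyz",s["tool_rot"]).as_matrix();T[:3,3]=s["eef_pos"];T=T@np.array(p["tool_from_camera"])
np.savez("w1.npz",K=p["K"],T=T)
for P in([616,142,106],[620,-44.5,112]):
    c=np.linalg.inv(T)@[*P,1]; print(p["K"]@c[:3]/c[2])
cv2.imwrite("pics/w1.png",im)
```

```text
[605.64930407 157.17168383 185.52334292] [ 3.14024772e+00 -5.98384179e-05  2.75312911e+00] [0.54304372 0.34345678 0.5626608 ]
[241.97442291 215.96439221   1.        ]
[ 45.12353    298.14615266   1.        ]
```

View pics/w1.png

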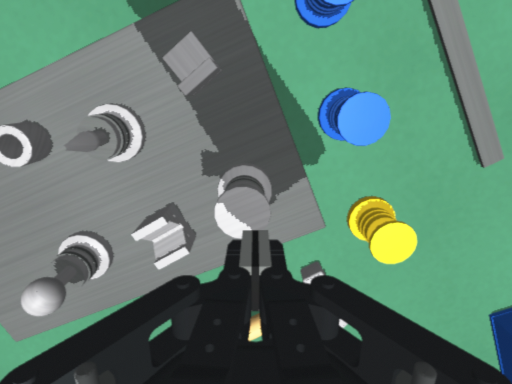

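The wrist view shows the disc head centred near (244,213) and the ball centre near (43,296), both within about 3 px of prediction. I'll combine the three views.

Run:
```python
from h import *
w=np.load("w1.npz")
f=lambda c,o:((c[0]+.5)/5-.5+o[0],(c[1]+.5)/5-.5+o[1])
for a,b,c in(((130,115),(576,96),(244,213)),((482,109),(291,178),(43,296))):
    print(tri([ray(*cam("top"),f(a,(180,180))),ray(*cam("scene"),f(b,(170,170))),ray(w["K"],w["T"],c)]))
s=status.read_state();print(s["clock"],s["eef_pos"])
```

```text
(array([615.5, 142.9, 103.5]), [0.9, 1.1, 1.1])
(array([618.5, -44.8, 112.5]), [1.5, 0.6, 1.2])
2.025 [606.05462837 157.10182037 186.06340716]
```

move_arm(plan=[[[10, -14.5, -20], [0, 0, 0], 0], [[0, 0, -25], [0, 0, 0], 0], [[0, 0, -15], [0, 0, 0], 0], [[0, 0, -4], [0, 0, 0], 0], [[0, 0, 0], [0, 0, 0], 0], [[0, 0, 0], [0, 0, 0], 0], [[0, 0, 0], [0, 0, 0], 0]])

```text
clock: 2.9
eef_pos: [616.3, 140.9, 121.4]
tool_rot: [3.141, 0.001, 2.751]
force: [0.2, 0.4, -0.1]
width: -0.2
gripper_force: 0.0
```

move_arm(plan=[[[0, 1.5, -4], [0, 0, 0], 0], [[0, 0, -4], [0, 0, 0], 0], [[0, 0, -3], [0, 0, 0], 0], [[0, 0, -2], [0, 0, 0], 0], [[0, 0, -2], [0, 0, 0], 0], [[0, 0, 0], [0, 0, 0], 0], [[0, 0, 0], [0, 0, 0], 0]])

```text
clock: 3.78
eef_pos: [615.9, 142.1, 105.9]
tool_rot: [-3.142, 0.0, 2.751]
force: [-1.1, -0.1, 2.1]
width: -0.4
gripper_force: 0.9
```

move_arm(plan=[[[0, 0, -1.5], [0, 0, 0], 0], [[0, 0, -1.5], [0, 0, 0], 0], [[0, 0, -1], [0, 0, 0], 0], [[0, 0, 0], [0, 0, 0], 0], [[0, 0, 0], [0, 0, 0], 0], [[0, 0, 0], [0, 0, 0], 0]])

```text
clock: 4.53
eef_pos: [615.9, 142.1, 101.8]
tool_rot: [-3.142, 0.0, 2.751]
force: [-1.2, -0.6, 4.7]
width: -0.3
gripper_force: 2.0
```

move_arm(plan=[[[0, 0, -1.5], [0, 0, 0], 0], [[0, 0, -0.9], [0, 0, 0], 0], [[0, 0, 0], [0, 0, 0], 0], [[0, 0, 0], [0, 0, 0], 0], [[0, 0, 0], [0, 0, 0], 0]])

```text
clock: 5.15
eef_pos: [615.9, 142.2, 99.3]
tool_rot: [-3.142, 0.0, 2.751]
force: [-0.3, -0.1, 5.0]
width: -0.5
gripper_force: 2.6
```

move_arm(plan=[[[0, 0, -0.3], [0, 0, 0], 0], [[0, 0, 0], [0, 0, 0], 0], [[0, 0, 2], [0, 0, 0], 0], [[0, 0, 3], [0, 0, 0], 0], [[0, 0, 3], [0, 0, 0], 0], [[0, 0, 4], [0, 0, 0], 0], [[0, 0, 15], [0, 0, 0], 0], [[0, 0, 30], [0, 0, 0], 0], [[0, 0, 30], [0, 0, 0], 0], [[0, 0, 0], [0, 0, 0], 0]])

```text
clock: 6.4
eef_pos: [618.0, 142.7, 189.5]
tool_rot: [3.138, 0.005, 2.751]
force: [0.2, -0.5, 0.5]
width: 0.1
gripper_force: 0.0
```

move_arm(plan=[[[0, -35, 0], [0, 0, 0], 0], [[1, -40, 0], [0, 0, 0], 0], [[1, -40, 0], [0, 0, 0], 0], [[1, -40, 0], [0, 0, 0], 0], [[0, -32, 0], [0, 0, 0], 0], [[0, 0, -15], [0, 0, 0], 0], [[0, 0, -15], [0, 0, 0], 0], [[0, 0, 0], [0, 0, 0], 0], [[0, 0, 0], [0, 0, 0], 0]])

```text
clock: 7.52
eef_pos: [619.0, -43.4, 155.8]
tool_rot: [3.141, -0.0, 2.753]
force: [1.1, 0.5, 0.2]
width: -0.1
gripper_force: 0.0
```

Run:
```python
from h import *
import cv2
cv2.imwrite("pics/s1.png",np.vstack([cv2.resize(cams.get_image(n)[a:a+80,b:b+150],None,fx=5,fy=5,interpolation=2)[:300] for n,a,b in(("top",180,180),("scene",170,170))]))
s=status.read_state();print(s["clock"],s["eef_pos"],s["force"])
```

```text
7.625 [619.30762433 -44.03127624 156.37434596] [ 0.66336287 -0.4365752   0.00958006]
```

View pics/s1.png

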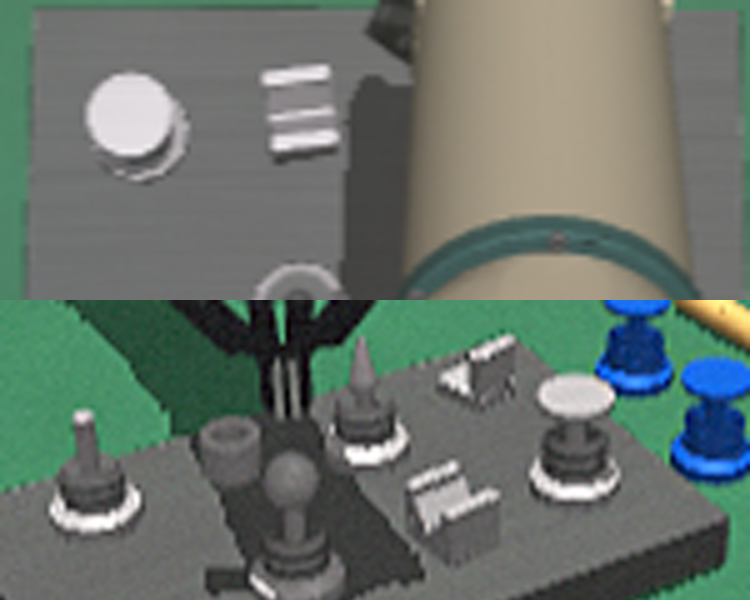

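The disc head is back up at crop (576,397) and the jack hasn't shifted. The fingertips are straight above the ball.

move_arm(plan=[[[0, -0.7, -10], [0, 0, 0], 0], [[0, 0, -8], [0, 0, 0], 0], [[0, 0, -4], [0, 0, 0], 0], [[0, 0, -2], [0, 0, 0], 0], [[0, 0, -2], [0, 0, 0], 0], [[0, 0, 0], [0, 0, 0], 0], [[0, 0, 0], [0, 0, 0], 0], [[0, 0, 0], [0, 0, 0], 0]])

```text
clock: 8.62
eef_pos: [619.0, -45.5, 130.1]
tool_rot: [3.141, 0.0, 2.751]
force: [-0.7, 0.6, -0.1]
width: -0.0
gripper_force: 0.0
```

move_arm(plan=[[[0.3, 0.7, -1], [0, 0, 0], 0], [[0, 0, -1.5], [0, 0, 0], 0], [[0, 0, -1.5], [0, 0, 0], 0], [[0, 0, -1], [0, 0, 0], 0], [[0, 0, 0], [0, 0, 0], 0], [[0, 0, 0], [0, 0, 0], 0], [[0, 0, 0], [0, 0, 0], 0]])

```text
clock: 9.5
eef_pos: [619.3, -44.7, 125.1]
tool_rot: [3.141, 0.0, 2.751]
force: [0.2, 0.1, 3.8]
width: -0.1
gripper_force: 1.6
```

move_arm(plan=[[[0, 0, -1.5], [0, 0, 0], 0], [[0, 0, -1.5], [0, 0, 0], 0], [[0, 0, -1], [0, 0, 0], 0], [[0, 0, 0], [0, 0, 0], 0], [[0, 0, 0], [0, 0, 0], 0], [[0, 0, 0], [0, 0, 0], 0]])

```text
clock: 10.25
eef_pos: [619.3, -44.7, 121.1]
tool_rot: [3.141, 0.0, 2.751]
force: [0.7, 0.9, 5.6]
width: 0.2
gripper_force: 2.5
```

Position and force both put the ball about 7 mm down, so I'm releasing it.

move_arm(plan=[[[0, 0, 2], [0, 0, 0], 0], [[0, 0, 3], [0, 0, 0], 0], [[0, 0, 3], [0, 0, 0], 0], [[0, 0, 4], [0, 0, 0], 0], [[0, 0, 15], [0, 0, 0], 0], [[0, 0, 30], [0, 0, 0], 0], [[0, 0, 40], [0, 0, 0], 0], [[0, 0, 20], [0, 0, 0], 0], [[0, 0, 0], [0, 0, 0], 0], [[0, 0, 0], [0, 0, 0], 0]])

```text
clock: 11.5
eef_pos: [618.4, -44.8, 237.3]
tool_rot: [-3.141, -0.001, 2.751]
force: [-0.1, 1.2, -0.7]
width: 0.3
gripper_force: 0.0
```

Run:
```python
from h import *
import cv2
cv2.imwrite("pics/s2.png",cv2.resize(cams.get_image("scene")[170:250,170:320],None,fx=5,fy=5,interpolation=2))
s=status.read_state();print(s["clock"],s["eef_pos"],s["force"])
```

```text
11.55 [618.27151865 -44.77871486 236.86238136] [ 0.01951588 -0.3266165   0.06218099]
```

View pics/s2.png

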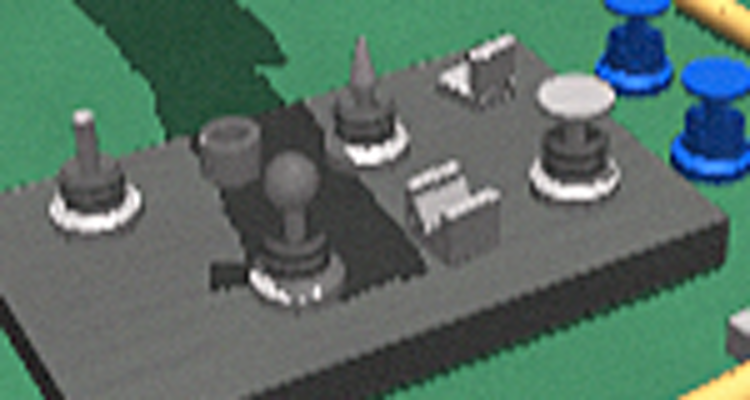

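The ball centre is back at crop (291,179), the disc is at (576,97), and nothing else has moved.

```bash
python3 -c "
from cell import ctrl
print(ctrl.finish_job())"
```

```text
the job is handed in; nothing more can be done
None
```

I pressed the disc plunger and then the ball plunger about 7 mm each with closed fingertips; both sprang back up, no jack or bystander in the camera views had moved, and I handed the job in at 11.6 s.

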